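# Set the strip jig to 40 mm with a gauge block from the sprung rail

## Task

Set the strip-width jig to 40 mm. Pull the 40 mm gauge block (the middle one of the three widths) up off the sprung storage rail, stand it upright on the bare bench and let go so that you can take it again by its two ends, then lower it flat onto the jig's plate, wholly between fence and straightedge with its 40 mm width across the gap, and slide the straightedge until the block sits snug between the two. Leave the other two blocks clipped on the rail.

Things in the scene. Friction and masses are not known exactly. Their poses are not given: they have to be found in the camera images.
- storage_rail: Fixed storage rail, grey base 66 x 244 x 10 mm (x, y, z) with a steel fin 14 mm thick along y, top 32 mm above the bench. Origin: centre of the base's underside. Three stations at y = -68, 0, +68 mm, a gauge block astride the fin at each, 12 mm between ends; black end stops 44 mm high. Sprung rollers in the fin catch each block: an upward pull of 10 to 20 N snaps it free; lift 35 mm to clear.
- block_30: Gauge block 30 mm wide: aluminium, blue mark on top, 30 x 56 x 42 mm (x, y, z). Not wanted: stays on the rail. Origin: centre of its underside, 10 mm above the bench while on the rail; its y runs along the rail.
- block_40: The wanted gauge block: aluminium, blue mark on top, 40 x 56 x 42 mm (x, y, z), about 0.2 kg. A slot 16 mm wide, 24 mm deep runs along y underneath: it stands on two skirts. Origin: centre of its underside, 10 mm above the bench while on the rail; its y runs along the rail. On the rail only its x faces (40 mm apart) can be gripped, in the jig only its y ends (56 mm apart).
- block_50: Gauge block 50 mm wide: aluminium, blue mark on top, 50 x 56 x 42 mm (x, y, z). Not wanted: stays on the rail. Origin: centre of its underside, 10 mm above the bench while on the rail; its y runs along the rail.
- setting_jig: Fixed strip-width jig: blue base plate 140 x 170 x 8 mm (x, y, z). Origin: centre of its underside; x points from straightedge to fence. The steel fence stands on it along y, 170 mm long, 15 mm thick, top 50 mm above the bench; its inner face lies at x = +45 mm. The straightedge is parallel to it on the -x side.
- fence_foot (a point): Middle of the foot of the fence's inner face, on the top of the jig's plate (8 mm above the bench). Axes as the jig: the gap lies on its -x side.
- straightedge (a joint): Gap between the fence's inner face and the straightedge's inner face, in m (0 = touching, 0.060 = widest); the straightedge slides along the jig's x, at about 3 N, and stays where left. It starts 50 to 55 mm open. Straightedge: aluminium, 12 mm thick, 166 mm long, top 50 mm above the bench.
- knob_grip (a point): Point to grip on the straightedge's red upright knob, on its axis: 22 mm diameter, knob from 30 to 62 mm above the bench, this point 45 mm above it. The knob's axis stands 34 mm outside (-x of) the straightedge's inner face, on a flange; push it toward the jig's +x to close the gap.
Mind the look-alikes: they are no part of the job. Leave any yellow look-alike of the setting_jig alone.

How it is judged:
On the way, in this order (a step that is already met when the one before it is completed fails the run):
1. the 40 mm block has been lifted clear of the rail (z of block_40 in the frame of storage_rail above 0.035 m and contact force between block_40 and storage_rail below 0.05 N), for 0.1 s.
2. the 40 mm block stands upright on the bench beside the rail and the jig, let go (height (world z) of block_40 below 0.003 m and angle between block_40's own z axis and vertical below 0.08 rad and contact force between block_40 and the fingers below 0.05 N and linear speed of block_40 below 0.02 m/s), for 0.2 s.
At the end, for the whole second after the job is handed in: The 40 mm block stands flat on the jig's plate (within 3 mm), wholly between fence and straightedge along their length, square to the fence within 3 degrees, and the gap is 38.5 to 42 mm, so that the block is snug; the block is at rest, and the 30 and 50 mm blocks are still seated on the rail (value of joint straightedge between 0.0385 and 0.042 m and x of block_40 in the frame of fence_foot between -0.0225 and -0.0185 m and y of block_40 in the frame of fence_foot between -0.058 and 0.058 m and z of block_40 in the frame of fence_foot between -0.002 and 0.003 m and angle between block_40's own z axis and vertical below 0.06 rad and angle between the y axis of block_40 and the y axis of setting_jig, either way round below 0.06 rad and linear speed of block_40 below 0.01 m/s and z of each of block_30, block_50 in the frame of storage_rail below 0.014 m); the robot touches nothing.
It fails at once if the 30 mm block is pulled off its seat on the rail or shifted by over 12 mm (distance of block_30 from where it was at the start of the episode above 0.012 m).
It fails at once if the 50 mm block is pulled off its seat on the rail or shifted by over 12 mm (distance of block_50 from where it was at the start of the episode above 0.012 m).
It also fails if it takes over 62 s, if anything falls off the work surface, if the arm or the gripper's body presses on something with over 40 N, if the wrist force passes 120 N, or if a joint passes its speed limit or range.

## Robot

A 6-joint arm with a two-finger parallel gripper is mounted at the origin on the work surface; the furniture and walls round the work are solid. World frame = base frame: x ahead of the robot, y to its left, z up, the work surface at z = 0. Lengths are in m, angles in rad, forces in N, time in s.
With the tool pointing down it reaches from about 0.25 to 0.8 m from the base axis. Payload 8.5 kg.
Tool frame: the origin (TCP) lies midway between the tips of the shut fingers; the grasp point (between the pads) lies behind it (pinch_z is the z of the grasp point in the tool frame, in m); z points along the fingers, x is the direction in which the jaws open and shut, and the axes are right-handed (so a half turn about z gives the same grasp; the last joint's range is limited). The gripper opens to 85 mm and grips with 20 to 120 N. Pads are 22 mm wide; open, the fingers measure 114 mm over their backs; the gripper's body (76 mm by 85 mm) begins 54 mm behind the grasp point. The pads swing forward as they close: fully open they stand 13 mm farther back than shut.
Start: joints at [-1.222, 0.238, -0.013, 1.319, 0, 1.571], TCP at [0.179, -0.493, 0.231] pointing down, gripper open.
Joint ranges: [-2.66, 2.66], [-1.03, 1.9], [-1.14, 1.46], [-1.82, 2.27], [-1.45, 1.34], [-3.14, 3.14]. Speed limits (rad/s): [2.22, 2.22, 2.79, 3.14, 3.14, 3.14].

## Interface

Orientations are given as a rotation vector (axis times angle).
In Python, from rig import * gives the robot as it stands.
- The arm moves only by the shell command python3 -m crank 'ROWS' [FORCE]. ROWS is JSON, a list of rows, each an object with "slide": the shift along the tool's x, y, z in m, a list of three; "spin": the turn about the tool's z in rad; "gripper": the opening in per cent of the stroke, from 0 (shut) to 100 (fully open). In form: [{"slide": [tx, ty, tz], "spin": spin, "gripper": gripper}, ...]. A call has 1 to 8 rows; each row is the pose to reach, as a shift and turn from the pose measured when the call began, along the tool's axes at that moment; what a row does not reach only later rows make up. A row lasts 1/12 s, in which the tool goes at most 41.7 mm and 7.16 degrees, less where a joint would pass 70% of its speed; a pose out of reach is approached as far as the arm can. A call with a gripper value outside its range is refused whole. The fingers move at their own pace and stop on an object; FORCE is the grip in N (left out, the last holds). Time passes only in rows, so rows that repeat a pose let the fingers close. It gives the time, the measured TCP pose, the force and the opening at its end, in the units of the state.
- get_obs(): the state, without advancing time (a new reading comes with each control period).
- snapshot(name): name is "scene" or "top" or "wrist"; returns (picture, depth): 420x560x3 uint8, red, green, blue; 420x560 float32, m along the optical axis (not along the pixel's ray), 0 where there is no reading.
- camera_model(name): a dict with "K" (3x3 intrinsics, pixels), "eye" and "attitude" of the camera in the world. Camera axes: x right, y down, z forward; pixel columns grow to the right and rows downward; lengths in m; the calibration is good to about 2 mm. The wrist camera is an equidistant fisheye: a pixel r from the principal point sees the ray r / f radians off the axis. A picture is of the moment at which its call begins: read the wrist's pose just before it. camera_model takes no time and is no camera call; for the wrist camera it gives the pose at the moment of the call.
- job_done(): hands the job in, once; it reports no verdict.
The state is a dict: "time": time; "qpos": joint angles; "joint_vel": joint speeds; "joint_torque": joint torques, N m; "eef_pos": TCP position; "eef_rot": TCP orientation; "wrist_force": force on the tool from outside, world axes, zero at the start; "ft_torque": the same for the moment, N m; "width": opening from 0.0 (shut) to 1.0 (fully open).
Only numpy, scipy, OpenCV 4.12 (cv2) and the standard library are available. Lean on these libraries where they do the work, as an engineer would, in place of code of your own. Each camera call takes 0.05 s, during which the arm holds its last target. There are 200 camera calls.

## Working session

There is one attempt and no reset: what is moved stays moved. The work goes in short steps, Python scripts to look and compute and a shell command to move; the robot and the scene stay as the last step left them, time stands still between calls to the robot, and variables do not carry over. Pictures are saved under pics/ and viewed, about 8 in all and at most 12, crops included, and the job is handed in when it is done.

```bash
mkdir -p pics
cat > h.py <<'E'
from rig import *
import numpy as np, cv2
from scipy.spatial.transform import Rotation as R
def cam(name):
    m=camera_model(name); p,d=snapshot(name); return m,p,d
def save(n,p): cv2.imwrite('pics/'+n+'.png',cv2.cvtColor(p,cv2.COLOR_RGB2BGR))
E
python3 - <<'E'
from h import *
print(get_obs())
for n in("top","scene"):
    m,p,d=cam(n); print(n,m); save(n,p); np.savez(n+'.npz',p=p,d=d)
    np.save(n+'_m.npy',m,allow_pickle=True)
E
```

```text
{'time': 0.0, 'qpos': array([-1.22197122e+00,  2.38768892e-01, -1.42359414e-02,  1.31917848e+00,
        2.06304906e-05,  1.57080314e+00]), 'joint_vel': array([ 4.43487691e-04, -8.85730886e-04, -1.30231423e-03,  9.44370831e-05,
       -6.16731096e-04, -1.29967408e-03]), 'joint_torque': array([-1.78090580e-03, -5.38783300e+01,  3.46439338e+01,  1.86325778e-02,
       -1.68566962e-04,  3.62753394e-05]), 'eef_pos': array([ 0.17931198, -0.49300636,  0.23069098]), 'eef_rot': array([-2.57255300e+00,  1.80179562e+00,  1.76546534e-03]), 'wrist_force': array([ 1.10190345, -0.39541784, -0.29874983]), 'ft_torque': array([0.04617663, 0.03189726, 0.0332457 ]), 'width': 0.9975092567765832}
top {'K': array([[497.2042078 ,   0.        , 276.67582164],
       [  0.        , 497.2042078 , 207.75011498],
       [  0.        ,   0.        ,   1.        ]]), 'eye': array([ 0.23869345, -0.201621  ,  1.69971274]), 'attitude': array([-2.10185677,  2.15696435, -0.15700151])}
scene {'K': array([[494.90424222,   0.        , 280.22107344],
       [  0.        , 494.90424222, 211.35330994],
       [  0.        ,   0.        ,   1.        ]]), 'eye': array([-0.55763858,  0.79394355,  0.74348386]), 'attitude': array([-0.92442589,  2.13987618, -1.37227412])}
```

View pics/top.png

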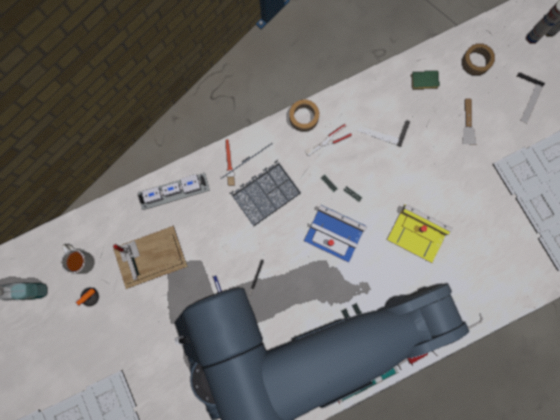

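View pics/scene.png

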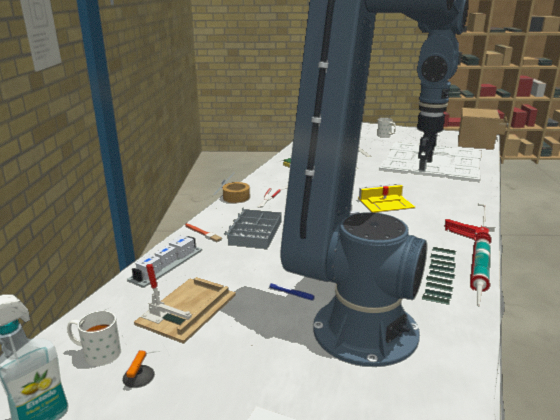

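The top picture shows the rail at about (172,190), with three blocks at (151,195), (171,188) and (190,183). The blue jig is at (335,233), with its knob at (330,242). The yellow look-alike is at (418,233). All three blocks could pass for the 40 mm one, so I'll choose by width using a height map and a close crop.

```bash
cat >> h.py <<'E'
def cloud(m,d):
    K=m['K'];v,u=np.mgrid[:d.shape[0],:d.shape[1]]
    P=np.stack([(u-K[0,2])/K[0,0]*d,(v-K[1,2])/K[1,1]*d,d],-1)
    return P@R.from_rotvec(m['attitude']).as_matrix().T+m['eye']
E
python3 - <<'E'
from h import *
m=np.load('top_m.npy',allow_pickle=True).item(); z=np.load('top.npz');p,d=z['p'],z['d']
C=cloud(m,d)
for a in [(195,151),(188,171),(183,190),(190,161),(233,335),(242,330),(240,345)]: print(a,C[a].round(4), p[a])
def rect(mask,n):
    q=C[mask][:,:2]; r=cv2.minAreaRect((q*1000).astype(np.float32)); print(n,len(q),r,np.median(C[mask][:,2]))
bb=np.zeros(d.shape,bool); bb[165:215,130:215]=1
rect(bb&(C[...,2]>.006),'rail all')
hm=bb&(C[...,2]>.047); n,l=cv2.connectedComponents(hm.astype(np.uint8))
for i in range(1,n):
    if (l==i).sum()>15: rect(l==i,'blk')
h=cv2.cvtColor(p,cv2.COLOR_RGB2HSV).astype(int)
jb=np.zeros(d.shape,bool); jb[195:275,295:375]=1
rect(jb&(C[...,2]>.005),'jig all'); rect(jb&(C[...,2]>.04),'jig hi')
red=jb&((h[...,0]<8)|(h[...,0]>172))&(h[...,1]>150); rect(red,'knob'); print(C[red].mean(0))
a=cv2.resize(p[168:212,132:212],None,fx=7,fy=7,interpolation=cv2.INTER_CUBIC)
b=cv2.resize(p[200:268,298:370],None,fx=4,fy=4,interpolation=cv2.INTER_CUBIC)
o=np.zeros((600,560,3),np.uint8);o[:308]=a;o[310:310+272,:288]=b;save('crop',o)
E
```

```text
(195, 151) [0.5643 0.2447 0.0539] [ 89 112 183]
(188, 171) [0.5868 0.1773 0.0525] [ 62  98 185]
(183, 190) [0.6015 0.112  0.0565] [ 72 104 188]
(190, 161) [0.5892 0.2213 0.0125] [118 118 120]
(233, 335) [ 0.4238 -0.3758  0.0077] [117 130 166]
(242, 330) [ 0.3887 -0.3527  0.0594] [189  67  67]
(240, 345) [ 0.3951 -0.4037  0.0485] [184 185 194]
rail all 1602 ((506.7789306640625, 22.107391357421875), (643.2745361328125, 271.8360595703125), 62.75441360473633) 0.024907847859346965
blk 223 ((423.345703125, -20.536773681640625), (512.9095458984375, 66.89955139160156), 37.00983428955078) 0.052384215752052876
blk 127 ((586.0562133789062, 179.655517578125), (32.93695068359375, 55.60031509399414), 14.531758308410645) 0.052620013093821916
blk 173 ((424.0882873535156, 26.170562744140625), (584.2802124023438, 60.47795104980469), 56.768123626708984) 0.052551292135651684
jig all 2623 ((395.02423095703125, -358.94354248046875), (296.1851501464844, 330.2017517089844), 86.71041107177734) 0.010580950938420486
jig hi 502 ((343.02081298828125, -334.98223876953125), (167.6243133544922, 303.779541015625), 64.26210021972656) 0.05039098821200538
knob 10 ((387.61968994140625, -353.1872863769531), (6.945127964019775, 9.159945487976074), 43.137489318847656) 0.06230589053425817
[ 0.38743161 -0.35332505  0.06264158]
```

View pics/crop.png

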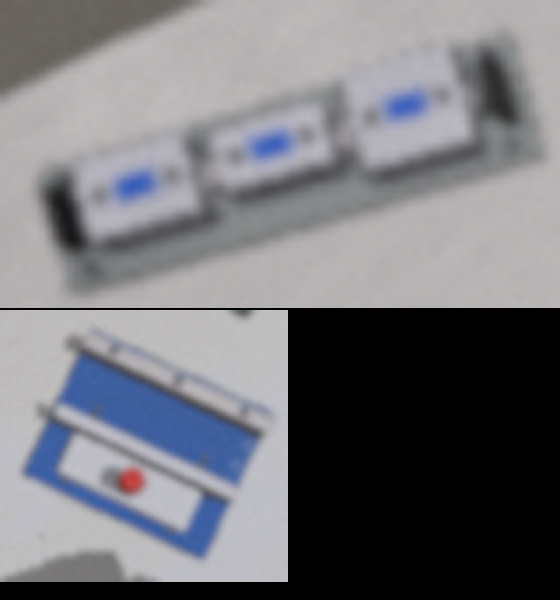

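The crop shows the left block (crop 137,185; picture 151,195) is about 36–40 mm wide. The middle one is the narrowest at 30 mm, and the right one is the widest at 50 mm. The wanted block is therefore the left one. Next I'll clean up the outliers in the fits.

Run:
```python
from h import *
m=np.load('top_m.npy',allow_pickle=True).item(); z=np.load('top.npz');p,d=z['p'],z['d']
C=cloud(m,d)
def rect(mask,n):
    q=C[mask][:,:2]
    r=cv2.minAreaRect((q*1000).astype(np.float32)); e=np.linalg.eigh(np.cov(q.T))[1][:,1]
    print(n,len(q),np.round(np.array([*r[0],*r[1],r[2]]),1),'mean',q.mean(0).round(4),'ax',np.degrees(np.arctan2(e[1],e[0])).round(1))
bb=np.zeros(d.shape,bool); bb[165:215,130:215]=1; ok=(d>0)&(C[...,2]<.08)
def comps(mask,n,k=25):
    N,l,s,_=cv2.connectedComponentsWithStats(mask.astype(np.uint8),connectivity=4)
    for i in range(1,N):
        if s[i,4]>k: rect(l==i,n)
comps(bb&ok&(C[...,2]>.006)&(C[...,0]>.5),'rail')
comps(bb&ok&(C[...,2]>.049)&(C[...,0]>.5),'blk')
jb=np.zeros(d.shape,bool); jb[195:275,295:375]=1
comps(jb&ok&(C[...,2]>.0055),'jig'); comps(jb&ok&(C[...,2]>.045),'jig hi')
o=get_obs();print(R.from_rotvec(o['eef_rot']).as_matrix().round(3))
import rig;print([x for x in dir(rig) if x[0]!='_'], globals().get('pinch_z'))
```

```text
rail 1253 [585.  182.3  77.  267.8  16.6] mean [0.5822 0.1748] ax 105.5
blk 171 [603.7 114.   48.7  55.5  11.8] mean [0.6038 0.1129] ax 94.3
blk 109 [585.7 179.6  30.8  56.   16.7] mean [0.5856 0.18  ] ax 107.3
blk 143 [568.4 244.7  39.2  55.9  14.3] mean [0.5688 0.245 ] ax 99.4
jig 1755 [ 423.1 -372.4  182.9  148.9   62.3] mean [ 0.4227 -0.3723] ax 61.5
jig hi 214 [ 471.  -396.7  167.6   16.5   62.9] mean [ 0.4707 -0.3978] ax 62.5
jig hi 171 [ 413.7 -367.2  164.2   12.6   63.1] mean [ 0.4132 -0.3675] ax 63.2
jig hi 36 [ 388.6 -354.1   17.2   21.    89. ] mean [ 0.3884 -0.354 ] ax 160.5
[[ 0.342 -0.94  -0.   ]
 [-0.94  -0.342  0.001]
 [-0.001 -0.    -1.   ]]
['Unreachable', 'camera_model', 'get_obs', 'job_done', 'pinch_z', 'snapshot'] -0.0187
```

```bash
cat > to.py <<'E'
# usage: to.py x y z yawdeg  -> slide/spin from current pose
import sys; from h import *
o=get_obs(); M=R.from_rotvec(o['eef_rot']).as_matrix()
x,y,z,w=map(float,sys.argv[1:5]); s=M.T@(np.array([x,y,z])-o['eef_pos'])
yaw=np.degrees(np.arctan2(M[1,0],M[0,0])); sp=(yaw-w+180)%360-180
print('t',o['time'],'pos',o['eef_pos'].round(4),'yaw',yaw.round(2),'tilt',M[2].round(4),'q6',o['qpos'][5].round(2),'F',o['wrist_force'].round(1),'w',round(o['width'],3))
print('slide',s.round(4),'dist',np.linalg.norm(s).round(3),'spin rad',np.radians(sp).round(4),'=',sp.round(1))
E
python3 to.py 0.5685 0.2447 0.2 15
python3 - <<'E'
from h import *
m=np.load('top_m.npy',allow_pickle=True).item(); z=np.load('top.npz');C=cloud(m,z['d'])
for a in [(245,230),(230,220),(225,285),(212,212)]: print(a,C[a].round(3))
E
```

```text
t 0.1 pos [ 0.1793 -0.493   0.2307] yaw -70.01 tilt [-0.0013 -0.     -1.    ] q6 1.57 F [ 0.7 -0.1  0.7] w 0.999
slide [-0.5602 -0.6179  0.0315] dist 0.835 spin rad -1.4838 = -85.0
(245, 230) [ 0.393 -0.016  0.001]
(230, 220) [0.444 0.017 0.01 ]
(225, 285) [ 0.456 -0.206  0.008]
(212, 212) [ 0.51   0.047 -0.005]
```

```bash
M='[{"slide":[-0.19,-0.2,0],"spin":-0.5,"gripper":100},{"slide":[-0.19,-0.2,0],"spin":-0.5,"gripper":100},{"slide":[-0.38,-0.4,0],"spin":-1.0,"gripper":100}]'
python3 -m crank '[{"slide":[-0.56,-0.618,0.0],"spin":-1.484,"gripper":100},{"slide":[-0.56,-0.618,0.0],"spin":-1.484,"gripper":100},{"slide":[-0.56,-0.618,0.0],"spin":-1.484,"gripper":100},{"slide":[-0.56,-0.618,0.0],"spin":-1.484,"gripper":100},{"slide":[-0.56,-0.618,0.0],"spin":-1.484,"gripper":100},{"slide":[-0.56,-0.618,0.0],"spin":-1.484,"gripper":100},{"slide":[-0.56,-0.618,0.0],"spin":-1.484,"gripper":100},{"slide":[-0.56,-0.618,0.0],"spin":-1.484,"gripper":100}]' 90
python3 to.py 0.5685 0.2447 0.2 15
```

```text
time: 0.77
eef_pos: [0.3351, -0.1966, 0.2313]
eef_rot: [-3.122, 0.339, 0.0]
wrist_force: [1.4, -1.3, 0.2]
width: 0.999
t 0.7667 pos [ 0.3351 -0.1966  0.2313] yaw -12.39 tilt [-2.e-04 -9.e-04 -1.e+00] q6 1.26 F [ 1.4 -1.3  0.2] w 0.999
slide [ 0.1332 -0.4811  0.0317] dist 0.5 spin rad -0.4781 = -27.4
```

```bash
python3 -m crank '[{"slide":[0.133,-0.481,0.0],"spin":-0.478,"gripper":100},{"slide":[0.133,-0.481,0.0],"spin":-0.478,"gripper":100},{"slide":[0.133,-0.481,0.0],"spin":-0.478,"gripper":100},{"slide":[0.133,-0.481,0.0],"spin":-0.478,"gripper":100},{"slide":[0.133,-0.481,0.0],"spin":-0.478,"gripper":100},{"slide":[0.133,-0.481,0.0],"spin":-0.478,"gripper":100},{"slide":[0.133,-0.481,0.0],"spin":-0.478,"gripper":100},{"slide":[0.133,-0.481,0.0],"spin":-0.478,"gripper":100}]'
python3 to.py 0.5685 0.2447 0.2 15
```

```text
time: 1.43
eef_pos: [0.4906, 0.0987, 0.2314]
eef_rot: [-3.114, -0.411, 0.0]
wrist_force: [1.4, 0.0, 0.4]
width: 1.0
t 1.4333 pos [0.4906 0.0987 0.2314] yaw 15.02 tilt [ 0.e+00 -8.e-04 -1.e+00] q6 1.51 F [1.4 0.  0.4] w 1.0
slide [ 0.1131 -0.1208  0.0315] dist 0.168 spin rad 0.0004 = 0.0
```

```bash
python3 -m crank '[{"slide":[0.113,-0.121,0.05],"spin":0,"gripper":100},{"slide":[0.113,-0.121,0.05],"spin":0,"gripper":100},{"slide":[0.113,-0.121,0.05],"spin":0,"gripper":100},{"slide":[0.113,-0.121,0.05],"spin":0,"gripper":100},{"slide":[0.113,-0.121,0.05],"spin":0,"gripper":100},{"slide":[0.113,-0.121,0.05],"spin":0,"gripper":100}]'
python3 to.py 0.5685 0.2447 0.018 15
python3 - <<'E'
from h import *
m,p,d=cam("wrist"); print(m); save('w1',p); np.savez('w1.npz',p=p,d=d)
E
```

```text
time: 1.93
eef_pos: [0.5683, 0.2471, 0.1789]
eef_rot: [-3.114, -0.415, 0.005]
wrist_force: [-1.1, -0.7, -0.7]
width: 0.998
t 1.9333 pos [0.5683 0.2471 0.1789] yaw 15.18 tilt [-3.2e-03 -5.0e-04 -1.0e+00] q6 1.72 F [-1.1 -0.7 -0.7] w 0.998
slide [1.000e-04 2.400e-03 1.609e-01] dist 0.161 spin rad 0.0032 = 0.2
{'K': array([[325.1922621 ,   0.        , 282.87318967],
       [  0.        , 325.1922621 , 211.4700138 ],
       [  0.        ,   0.        ,   1.        ]]), 'eye': array([0.54687763, 0.33041737, 0.32058809]), 'attitude': array([2.78884879, 0.37294533, 0.05767894])}
```

View pics/w1.png

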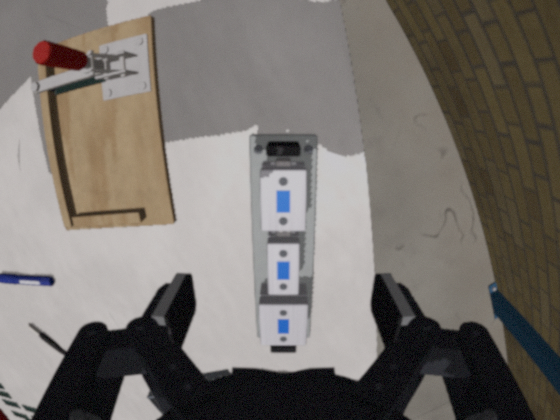

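The wrist view shows the rail and the three blocks: the 40 mm at (283,201), the 30 mm at (283,270) and the 50 mm at (283,325). The cutting board to the left is clear of the gripper's path.

```bash
cat >> h.py <<'E'
def fe(m,u,v,z):
    K=m['K'];a=np.array([(u-K[0,2])/K[0,0],(v-K[1,2])/K[1,1]]);t=np.linalg.norm(a)
    r=np.r_[a/t*np.sin(t),np.cos(t)]; r=R.from_rotvec(m['attitude']).as_matrix()@r
    return m['eye']+r*(z-m['eye'][2])/r[2]
E
python3 - <<'E'
from h import *
m=camera_model('wrist'); p=np.load('w1.npz')['p']
h=cv2.cvtColor(p,cv2.COLOR_RGB2HSV).astype(int)
b=((h[...,0]>100)&(h[...,0]<125)&(h[...,1]>130)&(h[...,2]>120)); b[:,:255]=0;b[:,310:]=0
n,l,s,c=cv2.connectedComponentsWithStats(b.astype(np.uint8))
for i in range(1,n):
    if s[i,4]>30: print(c[i].round(1),s[i,4],fe(m,*c[i],.052).round(4))
E
```

```text
[283.  201.3] 216 [0.5676 0.2485 0.052 ]
[282.7 270.3] 165 [0.5851 0.1827 0.052 ]
[283. 326.] 117 [0.6031 0.1173 0.052 ]
```

```bash
python3 -m crank '[{"slide":[0,0,0.04],"spin":0,"gripper":100},{"slide":[0,0,0.08],"spin":0,"gripper":100},{"slide":[0,0,0.12],"spin":0,"gripper":100},{"slide":[0,0.001,0.145],"spin":0.003,"gripper":100},{"slide":[0,0.001,0.158],"spin":0.003,"gripper":100},{"slide":[0,0.001,0.158],"spin":0.003,"gripper":100},{"slide":[0,0.001,0.158],"spin":0.003,"gripper":100}]'
python3 to.py 0.568 0.2465 0.02 15
```

```text
time: 2.57
eef_pos: [0.5674, 0.2432, 0.0225]
eef_rot: [3.115, 0.407, -0.005]
wrist_force: [0.2, -0.1, 0.1]
width: 1.0
t 2.5667 pos [0.5674 0.2432 0.0225] yaw 14.88 tilt [-3.4e-03  1.0e-04 -1.0e+00] q6 1.72 F [ 0.2 -0.1  0.1] w 1.0
slide [ 0.0015 -0.0031  0.0025] dist 0.004 spin rad -0.0021 = -0.1
```

```bash
python3 -m crank '[{"slide":[0.001,-0.003,0.002],"spin":0,"gripper":100},{"slide":[0.001,-0.003,0.002],"spin":0,"gripper":35},{"slide":[0.001,-0.003,0.002],"spin":0,"gripper":30},{"slide":[0.001,-0.003,0.002],"spin":0,"gripper":30},{"slide":[0.001,-0.003,0.002],"spin":0,"gripper":30},{"slide":[0.001,-0.003,0.002],"spin":0,"gripper":30},{"slide":[0.001,-0.003,0.002],"spin":0,"gripper":30},{"slide":[0.001,-0.003,0.002],"spin":0,"gripper":30}]' 90
python3 to.py 0.568 0.2465 0.09 15
```

```text
time: 3.23
eef_pos: [0.5681, 0.2466, 0.0216]
eef_rot: [3.115, 0.407, -0.003]
wrist_force: [-0.8, -0.4, 6.1]
width: 0.454
t 3.2333 pos [0.5681 0.2466 0.0216] yaw 14.88 tilt [-1.7e-03 -2.0e-04 -1.0e+00] q6 1.72 F [-0.8 -0.4  6.1] w 0.454
slide [-0.0002  0.0001 -0.0684] dist 0.068 spin rad -0.002 = -0.1
```

```bash
python3 -m crank '[{"slide":[0,0,-0.003],"spin":0,"gripper":20},{"slide":[0,0,-0.006],"spin":0,"gripper":20},{"slide":[0,0,-0.012],"spin":0,"gripper":20},{"slide":[0,0,-0.02],"spin":0,"gripper":20},{"slide":[0,0,-0.03],"spin":0,"gripper":20},{"slide":[0,0,-0.045],"spin":0,"gripper":20},{"slide":[0,0,-0.06],"spin":0,"gripper":20},{"slide":[0,0,-0.08],"spin":0,"gripper":20}]' 90
python3 to.py 0.41 -0.01 0.1 0
python3 - <<'E'
from h import *
m,p,d=cam("wrist"); save('w2',p)
E
```

```text
time: 3.9
eef_pos: [0.5678, 0.2464, 0.1026]
eef_rot: [3.115, 0.407, -0.004]
wrist_force: [0.3, -0.5, -2.0]
width: 0.454
t 3.9 pos [0.5678 0.2464 0.1026] yaw 14.88 tilt [-0.0026  0.     -1.    ] q6 1.72 F [ 0.3 -0.5 -2. ] w 0.454
slide [-0.2184  0.2073  0.0031] dist 0.301 spin rad 0.2597 = 14.9
```

View pics/w2.png

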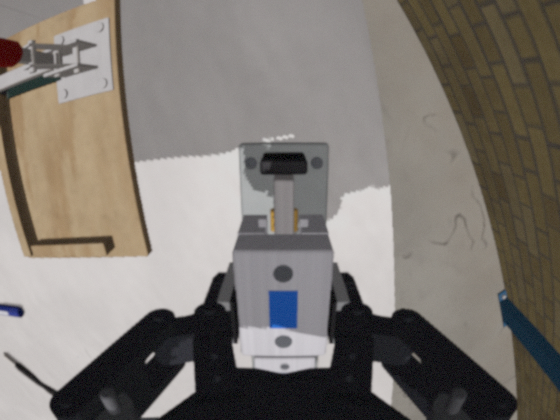

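The picture shows the block held between the pads at about (283,295), clear of the bare fin at (285,200). The other blocks are still on the rail. Next I'll carry it to the bare bench with the block at a yaw of -27.4°.

```bash
python3 -m crank '[{"slide":[-0.218,0.207,0.0],"spin":0.738,"gripper":20},{"slide":[-0.218,0.207,0.0],"spin":0.738,"gripper":20},{"slide":[-0.218,0.207,0.0],"spin":0.738,"gripper":20},{"slide":[-0.218,0.207,0.0],"spin":0.738,"gripper":20},{"slide":[-0.218,0.207,0.0],"spin":0.738,"gripper":20},{"slide":[-0.218,0.207,0.0],"spin":0.738,"gripper":20},{"slide":[-0.218,0.207,0.0],"spin":0.738,"gripper":20},{"slide":[-0.218,0.207,0.0],"spin":0.738,"gripper":20}]' 
python3 to.py 0.41 -0.01 0.0135 -27.4
```

```text
time: 4.62
eef_pos: [0.4083, -0.0122, 0.1069]
eef_rot: [-3.05, 0.749, -0.002]
wrist_force: [-0.5, 0.8, -2.1]
width: 0.454
t 4.6167 pos [ 0.4083 -0.0122  0.1069] yaw -27.59 tilt [ 1.2e-03 -8.0e-04 -1.0e+00] q6 2.02 F [-0.5  0.8 -2.1] w 0.454
slide [ 0.0004 -0.0026  0.0934] dist 0.093 spin rad -0.0033 = -0.2
```

```bash
python3 -m crank '[{"slide":[0,-0.002,0.03],"spin":-0.003,"gripper":20},{"slide":[0,-0.002,0.055],"spin":-0.003,"gripper":20},{"slide":[0,-0.002,0.075],"spin":-0.003,"gripper":20},{"slide":[0,-0.002,0.085],"spin":-0.003,"gripper":20},{"slide":[0,-0.002,0.089],"spin":-0.003,"gripper":20},{"slide":[0,-0.002,0.091],"spin":-0.003,"gripper":20},{"slide":[0,-0.002,0.092],"spin":-0.003,"gripper":20},{"slide":[0,-0.002,0.092],"spin":-0.003,"gripper":20}]' 
python3 to.py 0.41 -0.01 0.012 -27.4
```

```text
time: 5.28
eef_pos: [0.4101, -0.0104, 0.0155]
eef_rot: [-3.051, 0.744, -0.004]
wrist_force: [0.0, -0.5, -2.2]
width: 0.452
t 5.2833 pos [ 0.4101 -0.0104  0.0155] yaw -27.41 tilt [ 0.0023 -0.0013 -1.    ] q6 2.02 F [ 0.  -0.5 -2.2] w 0.452
slide [-0.0002 -0.0003  0.0035] dist 0.004 spin rad -0.0001 = -0.0
```

```bash
python3 -m crank '[{"slide":[0,0,0.001],"spin":0,"gripper":20},{"slide":[0,0,0.002],"spin":0,"gripper":20},{"slide":[0,0,0.003],"spin":0,"gripper":20},{"slide":[0,0,0.0035],"spin":0,"gripper":20},{"slide":[0,0,0.0035],"spin":0,"gripper":20}]'
```

```text
time: 5.7
eef_pos: [0.41, -0.0103, 0.012]
eef_rot: [-3.051, 0.744, -0.004]
wrist_force: [0.1, 0.6, -1.5]
width: 0.455
```

```bash
python3 -m crank '[{"slide":[0,0,0.0005],"spin":0,"gripper":20},{"slide":[0,0,0.001],"spin":0,"gripper":20},{"slide":[0,0,0.001],"spin":0,"gripper":20}]' ; python3 to.py 0.41 -0.01 0.012 -27.4
```

```text
time: 5.95
eef_pos: [0.4101, -0.0104, 0.0116]
eef_rot: [-3.051, 0.744, -0.005]
wrist_force: [-3.1, -0.2, 9.6]
width: 0.452
t 5.95 pos [ 0.4101 -0.0104  0.0116] yaw -27.41 tilt [ 0.0026 -0.0016 -1.    ] q6 2.02 F [-3.1 -0.2  9.6] w 0.452
slide [-0.0003 -0.0003 -0.0004] dist 0.001 spin rad -0.0001 = -0.0
```

Contact came at TCP z 0.0116, as predicted. Now I'll release the block and back straight up.

```bash
python3 -m crank '[{"slide":[0,0,0],"spin":0,"gripper":60},{"slide":[0,0,0],"spin":0,"gripper":100},{"slide":[0,0,0],"spin":0,"gripper":100},{"slide":[0,0,0],"spin":0,"gripper":100},{"slide":[0,0,-0.03],"spin":0,"gripper":100},{"slide":[0,0,-0.07],"spin":0,"gripper":100},{"slide":[0,0,-0.1],"spin":0,"gripper":100},{"slide":[0,0,-0.1],"spin":0,"gripper":100}]'
python3 -m crank '[{"slide":[0,0,0],"spin":-1.571,"gripper":100},{"slide":[0,0,0],"spin":-1.571,"gripper":100},{"slide":[0,0,0],"spin":-1.571,"gripper":100},{"slide":[0,0,0],"spin":-1.571,"gripper":100},{"slide":[0,0,0],"spin":-1.571,"gripper":100},{"slide":[0,0,0],"spin":-1.571,"gripper":100},{"slide":[0,0,0],"spin":-1.571,"gripper":100},{"slide":[0,0,0],"spin":-1.571,"gripper":100}]'
python3 to.py 0.41 -0.0103 0.11 62.6
```

```text
time: 6.62
eef_pos: [0.4129, -0.0104, 0.1166]
eef_rot: [-3.05, 0.744, -0.017]
wrist_force: [0.8, -0.2, 0.3]
width: 1.001
time: 7.28
eef_pos: [0.4127, -0.0105, 0.1162]
eef_rot: [3.03, 0.819, 0.011]
wrist_force: [-0.7, -0.3, -0.6]
width: 0.999
t 7.2833 pos [ 0.4127 -0.0105  0.1162] yaw 30.24 tilt [ 0.0059  0.0051 -1.    ] q6 1.02 F [-0.7 -0.3 -0.6] w 0.999
slide [-0.0023 -0.0015  0.0062] dist 0.007 spin rad -0.5647 = -32.4
```

```bash
python3 -m crank '[{"slide":[-0.002,-0.001,-0.02],"spin":-0.565,"gripper":100},{"slide":[-0.002,-0.001,-0.04],"spin":-0.565,"gripper":100},{"slide":[-0.002,-0.001,-0.05],"spin":-0.565,"gripper":100},{"slide":[-0.002,-0.001,-0.05],"spin":-0.565,"gripper":100},{"slide":[-0.002,-0.001,-0.05],"spin":-0.565,"gripper":100},{"slide":[-0.002,-0.001,-0.05],"spin":-0.565,"gripper":100}]'
python3 to.py 0.41 -0.0103 0.11 62.6
python3 - <<'E'
from h import *
m,p,d=cam("wrist"); save('w3',p)
h=cv2.cvtColor(p,cv2.COLOR_RGB2HSV).astype(int)
b=((h[...,0]>100)&(h[...,0]<125)&(h[...,1]>130)&(h[...,2]>120))
n,l,s,c=cv2.connectedComponentsWithStats(b.astype(np.uint8))
for i in range(1,n):
    if s[i,4]>60:
        q=np.argwhere(l==i)[:,::-1]; w=np.array([fe(m,*x,.042)[:2] for x in q]); r=cv2.minAreaRect((w*1000).astype(np.float32))
        print(c[i].round(1),s[i],w.mean(0).round(4),r)
E
```

```text
time: 7.78
eef_pos: [0.4101, -0.0105, 0.1661]
eef_rot: [2.677, 1.634, 0.009]
wrist_force: [-0.0, 0.0, 0.6]
width: 1.001
t 7.7833 pos [ 0.4101 -0.0105  0.1661] yaw 62.8 tilt [ 0.0023  0.0075 -1.    ] q6 0.45 F [-0.   0.   0.6] w 1.001
slide [ 0.     -0.0006  0.0561] dist 0.056 spin rad 0.0035 = 0.2
[263.3  44.3] [255  37  17  16  87] [0.2857 0.0389] ((285.84881591796875, 38.989524841308594), (15.181787490844727, 3.975755453109741), 18.992250442504883)
[284.1 201.9] [274 196  21  12 230] [ 0.4105 -0.0066] ((410.1833190917969, -6.522817611694336), (17.205137252807617, 9.875673294067383), 62.79084396362305)
[511.6 265.4] [506 259  12  14  75] [0.5948 0.1902] ((594.740478515625, 190.34423828125), (7.766969680786133, 18.01470947265625), 18.340259552001953)
[ 63.4 285. ] [   9  269   95   43 1107] [ 0.3807 -0.2816] ((379.41021728515625, -302.4134216308594), (145.1651153564453, 45.0267219543457), 62.52176284790039)
[466.1 304.9] [459 299  15  13  83] [0.6132 0.1223] ((613.2040405273438, 122.26156616210938), (9.16970443725586, 18.27484893798828), 16.28278923034668)
[ 53.8 334.3] [ 34 329  40  11 131] [ 0.4323 -0.3639] ((431.9403076171875, -364.5797119140625), (73.94283294677734, 6.707036972045898), 62.43803024291992)
```

View pics/w3.png

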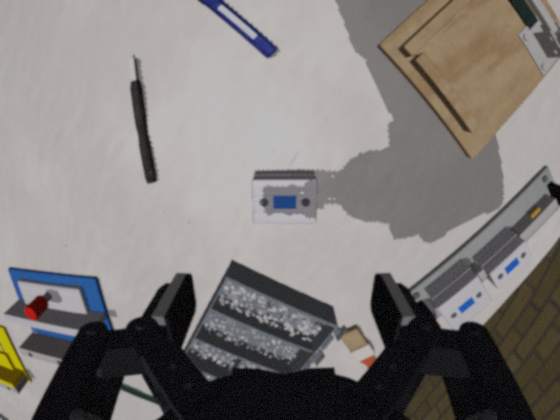

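The picture shows the block upright and released at (284,200), with both of its ends in line with the jaws. The tray is close at (265,320), but out of the way. Lowering to take the block by its ends.

```bash
python3 -m crank '[{"slide":[0,-0.001,0.04],"spin":0.003,"gripper":100},{"slide":[0,-0.001,0.08],"spin":0.003,"gripper":100},{"slide":[0,-0.001,0.12],"spin":0.003,"gripper":100},{"slide":[0,-0.001,0.14],"spin":0.003,"gripper":100},{"slide":[0,-0.001,0.152],"spin":0.003,"gripper":100},{"slide":[0,-0.001,0.152],"spin":0.003,"gripper":100},{"slide":[0,-0.001,0.152],"spin":0.003,"gripper":100}]'
python3 to.py 0.41 -0.0103 0.014 62.6
```

```text
time: 8.42
eef_pos: [0.4096, -0.0102, 0.0135]
eef_rot: [2.686, 1.622, 0.006]
wrist_force: [-0.6, -0.3, 0.9]
width: 0.997
t 8.4167 pos [ 0.4096 -0.0102  0.0135] yaw 62.25 tilt [ 0.0014  0.0054 -1.    ] q6 0.46 F [-0.6 -0.3  0.9] w 0.997
slide [ 0.0001  0.0004 -0.0005] dist 0.001 spin rad -0.0062 = -0.4
```

```bash
python3 -m crank '[{"slide":[0,0,0],"spin":-0.006,"gripper":60},{"slide":[0,0,0],"spin":-0.006,"gripper":40},{"slide":[0,0,0],"spin":-0.006,"gripper":40},{"slide":[0,0,0],"spin":-0.006,"gripper":40},{"slide":[0,0,0],"spin":-0.006,"gripper":40},{"slide":[0,0,0],"spin":-0.006,"gripper":40}]' 60
python3 -m crank '[{"slide":[0,0,-0.01],"spin":0,"gripper":40},{"slide":[0,0,-0.04],"spin":0,"gripper":40},{"slide":[0,0,-0.08],"spin":0,"gripper":40},{"slide":[0,0,-0.116],"spin":0,"gripper":40},{"slide":[0,0,-0.116],"spin":0,"gripper":40}]' 
python3 to.py 0.4411 -0.3820 0.13 62.6
```

```text
time: 8.92
eef_pos: [0.4106, -0.0102, 0.0148]
eef_rot: [2.68, 1.629, 0.01]
wrist_force: [-1.2, 0.8, 7.7]
width: 0.651
time: 9.33
eef_pos: [0.413, -0.0101, 0.1373]
eef_rot: [2.676, 1.625, 0.023]
wrist_force: [1.9, -0.1, -2.2]
width: 0.642
t 9.3333 pos [ 0.413  -0.0101  0.1373] yaw 62.55 tilt [ 0.007   0.0166 -0.9998] q6 0.46 F [ 1.9 -0.1 -2.2] w 0.642
slide [-0.3171  0.1962  0.0084] dist 0.373 spin rad -0.0009 = -0.1
```

```bash
python3 -m crank '[{"slide":[-0.317,0.196,0.0],"spin":0,"gripper":40},{"slide":[-0.317,0.196,0.0],"spin":0,"gripper":40},{"slide":[-0.317,0.196,0.0],"spin":0,"gripper":40},{"slide":[-0.317,0.196,0.0],"spin":0,"gripper":40},{"slide":[-0.317,0.196,0.0],"spin":0,"gripper":40},{"slide":[-0.317,0.196,0.0],"spin":0,"gripper":40},{"slide":[-0.317,0.196,0.0],"spin":0,"gripper":40},{"slide":[-0.317,0.196,0.0],"spin":0,"gripper":40}]'
python3 to.py 0.4416 -0.3819 0.10 62.6
```

```text
time: 10.0
eef_pos: [0.4371, -0.3443, 0.1381]
eef_rot: [2.676, 1.624, 0.024]
wrist_force: [1.2, -0.8, -2.1]
width: 0.643
t 10.0 pos [ 0.4371 -0.3443  0.1381] yaw 62.51 tilt [ 0.007   0.0175 -0.9998] q6 -0.19 F [ 1.2 -0.8 -2.1] w 0.643
slide [-0.0315  0.0207  0.0382] dist 0.054 spin rad -0.0016 = -0.1
```

```bash
python3 -m crank '[{"slide":[-0.031,0.021,0.0],"spin":0,"gripper":40},{"slide":[-0.031,0.021,0.01],"spin":0,"gripper":40},{"slide":[-0.031,0.021,0.02],"spin":0,"gripper":40},{"slide":[-0.031,0.021,0.038],"spin":0,"gripper":40},{"slide":[-0.031,0.021,0.038],"spin":0,"gripper":40}]'
python3 to.py 0.4416 -0.3819 0.0245 62.6;python3 - <<'E'
from h import *
m,p,d=cam("wrist"); save('w4',p); np.savez('w4.npz',p=p,d=d); print(m['eye'])
m,p,d=cam("top"); save('t4',cv2.resize(p[180:285,285:425],None,fx=4,fy=4))
E
```

```text
time: 10.42
eef_pos: [0.4403, -0.3795, 0.0971]
eef_rot: [2.68, 1.627, 0.021]
wrist_force: [-0.8, 1.0, -2.0]
width: 0.642
t 10.4167 pos [ 0.4403 -0.3795  0.0971] yaw 62.5 tilt [ 0.0084  0.0123 -0.9999] q6 -0.24 F [-0.8  1.  -2. ] w 0.642
slide [-0.0021  0.0013  0.0726] dist 0.073 spin rad -0.0017 = -0.1
[ 0.36396678 -0.33863031  0.23767304]
```

View pics/w4.png

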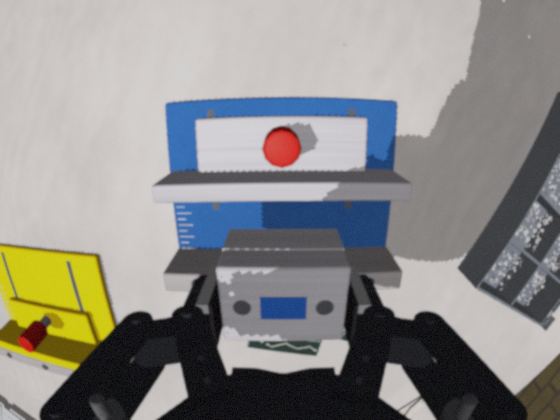

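The wrist picture shows the blue jig with its knob at (282,147). The straightedge's top is at rows 185–200 and the fence's inner top edge is near row 265. The block hangs above the gap at (283,290), square to the jig.

Run:
```python
from h import *
m=camera_model('wrist'); p=np.load('w4.npz')['p']
for c in (185,200,370,385): print(c,[(r) for r in range(165,290) if abs(p[r+1,c].astype(int).sum()-p[r-1,c].astype(int).sum())>60])
ex=np.array([np.cos(np.radians(-27.4)),np.sin(np.radians(-27.4))]);ey=np.array([-ex[1],ex[0]])
F=np.array([.4642,-.3936])
def J(u,v,z): q=fe(m,u,v,z)[:2]-F; return np.round([q@ex*1e3,q@ey*1e3],1)
for u in (200,370):
  for v in (184,200,265,285): print(u,v,J(u,v,.05))
print('knob',J(282,147,.062),'SE ends',J(155,200,.05),J(408,200,.05))
zb=.0971-.0148  # underside
print('block top near edge',J(221,253,zb+.042),J(345,253,zb+.042),'bottom near',J(228,230,zb),J(341,230,zb),'mark',J(283,308,zb+.042))
```

```text
185 [169, 182, 183, 184, 185, 186, 201, 202, 203, 211, 212, 214, 215, 217, 218, 220, 221, 223, 224, 226, 228, 229, 231, 232, 234, 235, 237, 238, 240, 241, 243, 244, 248, 249, 250, 272, 273, 274, 275]
200 [170, 171, 172, 173, 182, 183, 184, 185, 200, 201, 202, 203, 246, 247, 275, 276, 277]
370 [182, 183, 199, 200, 201, 272, 273, 276, 277, 278, 279]
385 [181, 182, 183, 199, 200, 201, 271, 272, 286, 287, 288]
200 184 [-62.9 -46.9]
200 200 [-52.6 -47.8]
200 265 [ -6.2 -52.4]
200 285 [ 10.2 -54.3]
370 184 [-62.7  58.2]
370 200 [-52.3  59.1]
370 265 [-5.5 64. ]
370 285 [11. 66.]
knob [-86.8   3.6] SE ends [-52.9 -78.4] [-52.4  85.2]
block top near edge [-53.8 -21.4] [-53.6  28.7] bottom near [-46.  -25.3] [-45.8  34.9] mark [-26.5   3.6]
```

The wrist-derived gap runs from x ≈ -52 to +0.6 mm, and the block is centred near -26 mm. That agrees with the top-camera fit, so I'll descend.

```bash
python3 -m crank '[{"slide":[0,0.001,0.015],"spin":-0.002,"gripper":40},{"slide":[0,0.001,0.03],"spin":-0.002,"gripper":40},{"slide":[0,0.001,0.043],"spin":-0.002,"gripper":40},{"slide":[0,0.001,0.054],"spin":-0.002,"gripper":40},{"slide":[0,0.001,0.063],"spin":-0.002,"gripper":40},{"slide":[0,0.001,0.068],"spin":-0.002,"gripper":40},{"slide":[0,0.001,0.068],"spin":-0.002,"gripper":40},{"slide":[0,0.001,0.068],"spin":-0.002,"gripper":40}]'
python3 to.py 0.4409 -0.3815 0.0228 62.6
```

```text
time: 11.18
eef_pos: [0.4439, -0.3806, 0.0325]
eef_rot: [2.675, 1.629, 0.023]
wrist_force: [-0.9, -0.5, -1.6]
width: 0.643
t 11.1833 pos [ 0.4439 -0.3806  0.0325] yaw 62.68 tilt [ 0.0074  0.016  -0.9998] q6 -0.24 F [-0.9 -0.5 -1.6] w 0.643
slide [-0.0022 -0.0024  0.0096] dist 0.01 spin rad 0.0014 = 0.1
```

```bash
python3 -m crank '[{"slide":[0,-0.002,0.002],"spin":0,"gripper":40},{"slide":[0,-0.002,0.004],"spin":0,"gripper":40},{"slide":[0,-0.002,0.006],"spin":0,"gripper":40},{"slide":[0,-0.002,0.0075],"spin":0,"gripper":40},{"slide":[0,-0.002,0.009],"spin":0,"gripper":40},{"slide":[0,-0.002,0.009],"spin":0,"gripper":40},{"slide":[0,-0.002,0.009],"spin":0,"gripper":40}]'
python3 to.py 0.4409 -0.3815 0.0228 62.6
```

```text
time: 11.77
eef_pos: [0.4422, -0.3797, 0.0233]
eef_rot: [2.675, 1.629, 0.023]
wrist_force: [-0.2, -0.0, -2.8]
width: 0.644
t 11.7667 pos [ 0.4422 -0.3797  0.0233] yaw 62.68 tilt [ 0.0075  0.0158 -0.9998] q6 -0.24 F [-0.2 -0.  -2.8] w 0.644
slide [-0.0022 -0.0004  0.0005] dist 0.002 spin rad 0.0014 = 0.1
```

```bash
python3 -m crank '[{"slide":[0,0,0.001],"spin":0,"gripper":40},{"slide":[0,0,0.0015],"spin":0,"gripper":40},{"slide":[0,0,0.0015],"spin":0,"gripper":40},{"slide":[0,0,0.0015],"spin":0,"gripper":40}]'
```

```text
time: 12.1
eef_pos: [0.4425, -0.3798, 0.023]
eef_rot: [2.674, 1.628, 0.023]
wrist_force: [-2.2, 2.0, 9.6]
width: 0.647
```

```bash
python3 -m crank '[{"slide":[0,0,0],"spin":0,"gripper":75},{"slide":[0,0,0],"spin":0,"gripper":100},{"slide":[0,0,0],"spin":0,"gripper":100},{"slide":[0,0,-0.02],"spin":0,"gripper":100},{"slide":[0,0,-0.05],"spin":0,"gripper":100},{"slide":[0,0,-0.08],"spin":0,"gripper":100},{"slide":[0,0,-0.08],"spin":0,"gripper":100}]'
python3 to.py 0.3883 -0.3543 0.100 62.6
```

```text
time: 12.68
eef_pos: [0.4431, -0.3817, 0.1083]
eef_rot: [2.668, 1.625, 0.027]
wrist_force: [0.7, -1.3, 0.3]
width: 1.003
t 12.6833 pos [ 0.4431 -0.3817  0.1083] yaw 62.68 tilt [ 0.0053  0.0243 -0.9997] q6 -0.24 F [ 0.7 -1.3  0.3] w 1.003
slide [-0.0008 -0.0615  0.0068] dist 0.062 spin rad 0.0014 = 0.1
```

```bash
python3 -m crank '[{"slide":[0,-0.03,0],"spin":0,"gripper":100},{"slide":[0,-0.0615,0],"spin":0,"gripper":60},{"slide":[0,-0.0615,0],"spin":0,"gripper":60},{"slide":[0,-0.0615,0],"spin":0,"gripper":60},{"slide":[0,-0.0615,0],"spin":0,"gripper":60}]'
python3 to.py 0.3883 -0.3543 0.036 62.6
python3 - <<'E'
from h import *
m,p,d=cam("wrist"); save('w5',p)
E
```

```text
time: 13.1
eef_pos: [0.389, -0.354, 0.1071]
eef_rot: [2.667, 1.624, 0.027]
wrist_force: [-0.4, 0.1, 0.0]
width: 0.599
t 13.1 pos [ 0.389  -0.354   0.1071] yaw 62.67 tilt [ 0.0051  0.0254 -0.9997] q6 -0.27 F [-0.4  0.1  0. ] w 0.599
slide [-0.001  -0.0023  0.071 ] dist 0.071 spin rad 0.0012 = 0.1
```

View pics/w5.png

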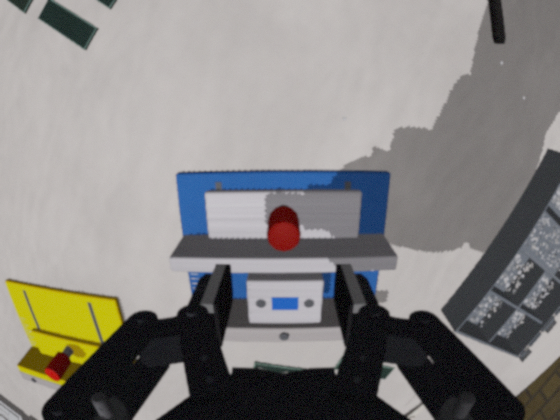

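The block lies in the gap at (285,303), square to the fence. The knob at (284,230) is centred between the jaws. Descending onto it.

```bash
python3 -m crank '[{"slide":[0,-0.002,0.025],"spin":0,"gripper":60},{"slide":[0,-0.002,0.05],"spin":0,"gripper":60},{"slide":[0,-0.002,0.065],"spin":0,"gripper":60},{"slide":[0,-0.002,0.069],"spin":0,"gripper":60},{"slide":[0,-0.002,0.069],"spin":0,"gripper":60},{"slide":[0,-0.002,0.069],"spin":0,"gripper":60}]'
python3 to.py 0.3883 -0.3543 0.036 62.6
```

```text
time: 13.65
eef_pos: [0.39, -0.3542, 0.0383]
eef_rot: [2.666, 1.624, 0.028]
wrist_force: [0.1, -0.3, -0.5]
width: 0.598
t 13.65 pos [ 0.39   -0.3542  0.0383] yaw 62.69 tilt [ 0.005   0.0258 -0.9997] q6 -0.27 F [ 0.1 -0.3 -0.5] w 0.598
slide [-0.0009 -0.0015  0.0022] dist 0.003 spin rad 0.0016 = 0.1
```

```bash
python3 -m crank '[{"slide":[0,-0.0015,0],"spin":0,"gripper":30},{"slide":[0,-0.0015,0],"spin":0,"gripper":15},{"slide":[0,-0.0015,0],"spin":0,"gripper":15},{"slide":[0,-0.0015,0],"spin":0,"gripper":15},{"slide":[0,-0.0015,0],"spin":0,"gripper":15}]' 40
python3 -m crank '[{"slide":[0,0.001,0],"spin":0,"gripper":15},{"slide":[0,0.002,0],"spin":0,"gripper":15},{"slide":[0,0.003,0],"spin":0,"gripper":15},{"slide":[0,0.004,0],"spin":0,"gripper":15},{"slide":[0,0.005,0],"spin":0,"gripper":15},{"slide":[0,0.006,0],"spin":0,"gripper":15},{"slide":[0,0.007,0],"spin":0,"gripper":15}]'
python3 to.py 0.3883 -0.3543 0.036 62.6
```

```text
time: 14.07
eef_pos: [0.3895, -0.3536, 0.0394]
eef_rot: [2.665, 1.624, 0.03]
wrist_force: [0.4, 2.8, 6.8]
width: 0.245
time: 14.65
eef_pos: [0.3955, -0.3567, 0.0395]
eef_rot: [2.665, 1.624, 0.03]
wrist_force: [-4.3, 2.8, -0.2]
width: 0.243
t 14.65 pos [ 0.3955 -0.3567  0.0395] yaw 62.7 tilt [ 0.0056  0.0273 -0.9996] q6 -0.26 F [-4.3  2.8 -0.2] w 0.243
slide [-0.0012 -0.0076  0.0033] dist 0.008 spin rad 0.0018 = 0.1
```

```bash
python3 -m crank '[{"slide":[0,0.001,0],"spin":0,"gripper":15},{"slide":[0,0.002,0],"spin":0,"gripper":15},{"slide":[0,0.003,0],"spin":0,"gripper":15},{"slide":[0,0.003,0],"spin":0,"gripper":15}]'
python3 -m crank '[{"slide":[0,0.0005,0],"spin":0,"gripper":15},{"slide":[0,0.001,0],"spin":0,"gripper":15},{"slide":[0,0.001,0],"spin":0,"gripper":15}]'
```

```text
time: 14.98
eef_pos: [0.3984, -0.3581, 0.0395]
eef_rot: [2.665, 1.624, 0.03]
wrist_force: [-2.7, 1.6, -2.1]
width: 0.239
time: 15.23
eef_pos: [0.3994, -0.3586, 0.0395]
eef_rot: [2.665, 1.624, 0.03]
wrist_force: [-3.3, 2.1, -2.4]
width: 0.242
```

```bash
python3 -m crank '[{"slide":[0,0.0005,0],"spin":0,"gripper":15},{"slide":[0,0.001,0],"spin":0,"gripper":15},{"slide":[0,0.001,0],"spin":0,"gripper":15}]'
python3 -m crank '[{"slide":[0,0.0005,0],"spin":0,"gripper":15},{"slide":[0,0.001,0],"spin":0,"gripper":15},{"slide":[0,0.001,0],"spin":0,"gripper":15}]'
```

```text
time: 15.48
eef_pos: [0.3999, -0.3589, 0.0395]
eef_rot: [2.666, 1.624, 0.029]
wrist_force: [-4.0, 3.0, -0.5]
width: 0.239
time: 15.73
eef_pos: [0.3999, -0.3589, 0.0395]
eef_rot: [2.667, 1.625, 0.028]
wrist_force: [-6.6, 4.0, 3.2]
width: 0.244
```

```bash
python3 -m crank '[{"slide":[0,0.001,0],"spin":0,"gripper":15},{"slide":[0,0.0015,0],"spin":0,"gripper":15},{"slide":[0,0.002,0],"spin":0,"gripper":15},{"slide":[0,0.002,0],"spin":0,"gripper":15}]'
python3 -m crank '[{"slide":[0,0,0],"spin":0,"gripper":15},{"slide":[0,0,0],"spin":0,"gripper":15}]'
```

```text
time: 16.07
eef_pos: [0.3999, -0.3589, 0.0394]
eef_rot: [2.67, 1.626, 0.025]
wrist_force: [-10.8, 5.6, 7.2]
width: 0.24
time: 16.23
eef_pos: [0.3998, -0.3589, 0.0395]
eef_rot: [2.67, 1.626, 0.025]
wrist_force: [-4.0, 2.8, 0.2]
width: 0.24
```

The straightedge has stopped hard: the force rose to 12 N with no further travel, so it is snug. Releasing and retreating upward.

```bash
python3 -m crank '[{"slide":[0,0,0],"spin":0,"gripper":35},{"slide":[0,0,0],"spin":0,"gripper":60},{"slide":[0,0,0],"spin":0,"gripper":60},{"slide":[0,0,-0.02],"spin":0,"gripper":60},{"slide":[0,0,-0.06],"spin":0,"gripper":60},{"slide":[0,0,-0.1],"spin":0,"gripper":60},{"slide":[0,-0.01,-0.13],"spin":0,"gripper":60},{"slide":[0,-0.01,-0.13],"spin":0,"gripper":60}]'
python3 -m crank '[{"slide":[0,-0.04,0],"spin":0,"gripper":60},{"slide":[0,-0.06,0],"spin":0,"gripper":60},{"slide":[0,-0.06,0],"spin":0,"gripper":60},{"slide":[0,-0.06,0],"spin":0,"gripper":60},{"slide":[0,-0.06,0],"spin":0,"gripper":60}]'
python3 to.py 0.4 -0.36 0.16 62.6
python3 - <<'E'
from h import *
m,p,d=cam("wrist"); o=cv2.resize(p[140:340,150:420],None,fx=2.9,fy=2.9,interpolation=cv2.INTER_CUBIC); save('w6',o); np.savez('w6.npz',p=p)
np.save('w6_m.npy',m,allow_pickle=True)
E
```

```text
time: 16.9
eef_pos: [0.3899, -0.3554, 0.1757]
eef_rot: [2.662, 1.621, 0.029]
wrist_force: [0.5, -1.2, 0.3]
width: 0.601
time: 17.32
eef_pos: [0.3375, -0.3286, 0.1742]
eef_rot: [2.661, 1.62, 0.029]
wrist_force: [0.3, 0.3, -1.3]
width: 0.602
t 17.3167 pos [ 0.3375 -0.3286  0.1742] yaw 62.66 tilt [ 0.0023  0.0325 -0.9995] q6 -0.3 F [ 0.3  0.3 -1.3] w 0.602
slide [0.0008 0.0694 0.0165] dist 0.071 spin rad 0.0011 = 0.1
```

View pics/w6.png

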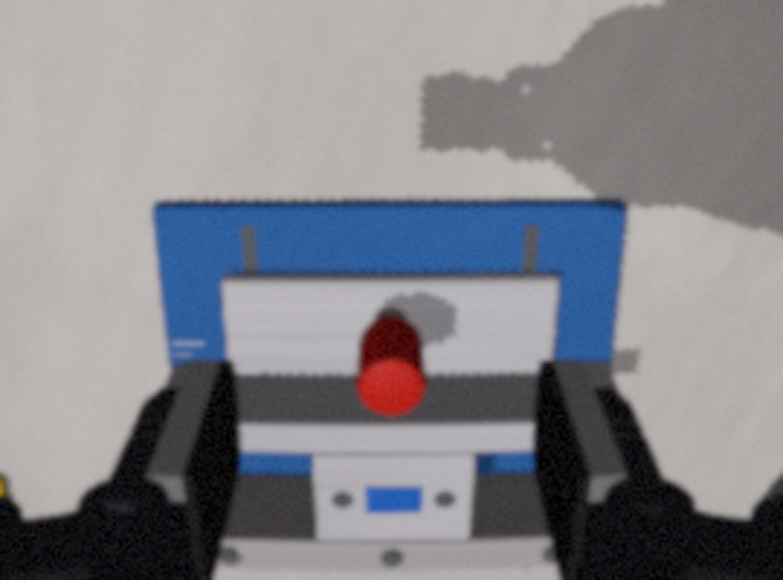

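The block is flush between straightedge (crop row 453) and fence (crop row 540), and it looks square and flat. Checking the numbers with the top camera, rail included.

Run:
```python
from h import *
m=np.load('w6_m.npy',allow_pickle=True).item()
ex=np.array([np.cos(np.radians(-27.4)),np.sin(np.radians(-27.4))]);ey=np.array([-ex[1],ex[0]]);F=np.array([.4642,-.3936])
def J(u,v,z): q=fe(m,150+u/2.9,140+v/2.9,z)[:2]-F; return np.round([q@ex*1e3,q@ey*1e3],1)
print('SE',J(280,453,.05),J(520,453,.05),'fence',J(280,540,.05),J(520,540,.05),'blk',J(315,455,.05),J(472,455,.05),J(316,539,.05),J(470,539,.05))
m,p,d=cam("top"); C=cloud(m,d); ok=(d>0)&(C[...,2]<.08)
for nm,(r0,r1,c0,c1),zt in(('jig',(195,275,295,375),.045),('rail',(165,215,130,215),.049)):
    b=np.zeros(d.shape,bool);b[r0:r1,c0:c1]=1;b&=ok&(C[...,2]>zt)&(C[...,0]>.3)
    N,l,s,_=cv2.connectedComponentsWithStats(b.astype(np.uint8),connectivity=4)
    for i in range(1,N):
        if s[i,4]>25:
            q=C[l==i]; print(nm,s[i,4],np.round(cv2.minAreaRect((q[:,:2]*1000).astype(np.float32))[:2],1).tolist() if 0 else q.mean(0).round(4),'jx',np.percentile((q[:,:2]-F)@ex*1e3,[1,99]).round(1))
h=cv2.cvtColor(p,cv2.COLOR_RGB2HSV).astype(int)
save('t7',cv2.resize(p[165:275,130:380],None,fx=3,fy=3,interpolation=cv2.INTER_CUBIC))
```

```text
SE [-42.2 -33.8] [-41.9  48.3] fence [ -2.4 -36.1] [-1.9 51.4] blk [-41.6 -21.8] [-41.4  31.7] [ -3.3 -22.9] [-3.1 33. ]
jig 86 [ 0.4945 -0.3509  0.0505] jx [-3.1 15.1]
jig 96 [ 0.4489 -0.4403  0.0506] jx [ 0.  15.3]
jig 45 [ 0.452  -0.3178  0.0506] jx [-52.3 -39.7]
rail 185 [0.6018 0.1162 0.0533] jx [-142.6  -84.5]
rail 76 [0.5844 0.1825 0.0527] jx [-181.5 -139.4]
```

View pics/t7.png

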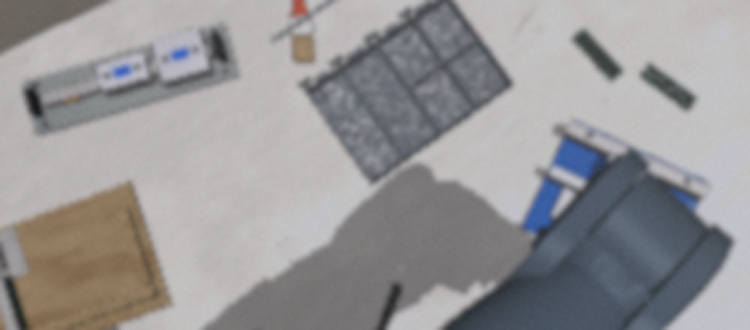

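Both cameras put the gap at about 40 mm, and the 30 and 50 mm blocks are still on the rail. Handing in.

```bash
python3 -c "
from rig import *
print(job_done()); print(get_obs()['time'])"
```

```text
the job is handed in; nothing more can be done
None
the job is handed in; nothing more can be done
```

The jig is set to the 40 mm block, and I handed the job in at about 17.5 s of the 62 s allowed; no verdict was reported. I pulled the block off the rail by its sides and stood it upright on the bare bench. I then let go, took it again by its ends and lowered it onto the blue jig's plate. I slid the straightedge by its knob until it stopped moving and the force rose to 12 N, then released it and backed away.

**Last checks:**
- **Gap:** the wrist camera gives about 39.8 mm. The top camera saw only parts of the jig because the arm was in the way: it puts the straightedge's inner face at about -39.7 mm and one end of the fence at 0.0 mm.
- **Block:** in the wrist view it looks flush, flat and square between fence and straightedge, about 5 mm off the middle along the fence. That view measured the block about 38 mm wide and the fence about 2 mm off the top-camera fit. Both are reading errors of 2 mm or less.
- **Other blocks:** the 30 and 50 mm blocks are still on the rail. Top-camera positions taken before and after differ by 3 to 4 mm. I took this as noise, partly because fewer points were visible the second time, but I did not confirm it. It is well under the 12 mm limit.
- **Robot:** nothing was in contact at hand-in.

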